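# Slide the camera pole to the cooker end, release it and hold it up

## Task

I want to film the hob: slide the carriage of the little camera slider fully along its rail to the green end stop, then press the red button fully in to release the telescopic pole. Pull the pole up by its camera plate, past its first stop to its second stop, and finish while holding it up there, as it sinks if let go (I will tighten the collar). Leave the mug, jar, salt shaker and timer where they are.

Things in the scene. Friction and masses are not known exactly. Their poses are not given: they have to be found in the camera images.
- rail: Camera slider rail screwed to the worktop, 260 mm long (its y), 74 mm wide (its x), two steel rods on a dark plate. Origin: centre of its underside, on the worktop. Its y axis runs along the rail towards the green end stop (the end nearer the cooker); the other end stop is black. The carriage, button and pole ride on it
- carriage (a joint): How far the black carriage (68 x 113 mm, top 34 mm up) has slid along the rail's y: 0 at the black stop, 0.120 m at the green stop. Starts between 0 and 0.045, needs 2 to 3 N, stays where left. It carries the pole and, 55 mm along +y from the pole's axis, the red button. It can be slid by the camera plate, as the pole is locked at first
- head_center (a point): Centre of the camera plate: black block on the pole, 36 mm across the rail (rail's x), 44 mm along it, 26 mm high, pad and screw on top (to 19 mm above this point). Grip its two faces that look across the rail, from above. Axes as the rail's. Pole down: 103 mm above the worktop. Below it a 35 mm collar (top 19 mm below this point) and, on the button side, a 14 mm wide skirt with the locked lug
- button_top (a point): Centre of the top of the red round release button, 27 mm across, 88 mm above the worktop, on a grey 36 x 34 mm tower on the carriage. It is pressed straight down
- button (a joint): How far the red button is in: 0 out, 0.008 m fully in (then it stops hard). Takes about 3 N and stays in once pressed. The lock bolt moves back with it and frees the pole from about 0.006 on
- head (a joint): How far the inner steel tube with the camera plate is drawn up out of the middle tube: 0 down, 0.050 m at its stop. It comes out first: this is the first stop of the pole
- middle_tube (a joint): How far the middle tube is drawn up out of the black outer tube: 0 down, 0.050 m at its stop. It comes out after the inner tube: this is the second stop, with the camera plate 0.100 m higher than at first. The pole weighs about 0.3 kg, takes about 3 to 6 N to lift and sinks back if let go
- mug: White spotted mug, 91 mm high, bystander; origin at the centre of its underside
- coffee_jar: Glass jar with grey lid, 64 mm wide, 100 mm high, bystander; origin at the centre of its underside
- salt_shaker: Glass salt shaker, 44 mm wide, 90 mm high, bystander; origin at the centre of its underside
- kitchen_timer: Red and white round kitchen timer, 64 mm wide, 54 mm high, bystander; origin at the centre of its underside

How it is judged:
By the outcome, as a careful person would: the job done as asked, in the order asked, and still so for the second after the job is handed in, while the arm keeps its last pose, push and grip.
It also fails if it takes over 56 s, if anything falls off the work surface, if the arm or the gripper's body presses on something with over 40 N, if the wrist force passes 120 N, or if a joint passes its speed limit or range.

## Robot

A 6-joint arm with a two-finger parallel gripper is mounted at the origin on a cart in front of the work surface, level with it; the furniture and walls round the work are solid. World frame = base frame: x ahead of the robot, y to its left, z up, the work surface at z = 0. Lengths are in m, angles in degrees, forces in N, time in s.
With the tool pointing down it reaches from about 0.375 to 0.975 m from the base axis. Payload 3.8 kg.
Tool frame: the origin (TCP) lies at the very end of the fingers, on their centre line; the grasp point (between the pads) lies 19 mm behind it (arm.hold_point_z is the z of the grasp point in the tool frame, in m); z points along the fingers, y is the direction in which the jaws open and shut (so a half turn about z gives the same grasp; the last joint's range is limited). The gripper opens to 88 mm and grips with 3 to 60 N. Pads are 18 mm wide; open, the fingers measure 123 mm over their backs; the gripper's body (75 mm by 187 mm) begins 45 mm behind the grasp point.
Start: joints at [-73.046, 15.12, 91.902, -0, 72.978, -2.114], TCP at [0.221, -0.638, 0.239] pointing down, gripper open.
Joint ranges: [-150.88, 150.88], [-54.13, 125.18], [17.81, 147.31], [-75.09, 255.09], [0, 152.58], [-146.25, 146.25]. Speed limits (degrees/s): [147.25, 147.25, 180, 180, 180, 180].

## Interface

Orientations are given as [roll, pitch, yaw] about the fixed x, y, z axes, in that order (R = Rz(yaw) Ry(pitch) Rx(roll)).
In Python, from bench import arm gives the robot as it stands.
- The arm moves only by the tool play_rows, never from a script. Its argument "plan" is text: rows parted by semicolons, each of 6 numbers parted by spaces: the shift along the tool's x, y, z in m, then the turn, a rotation vector about the tool's x, y, z in rad. In form: tx ty tz wx wy wz; .... A call has exactly 10 rows; each row shifts and turns the pose as measured when the row begins, along the tool's axes as they then stand; what a row does not reach is not made up. A row lasts 1/12 s, in which the tool goes at most 41.7 mm and 7.16 degrees, less where a joint would pass 70% of its speed; a pose out of reach is approached as far as the arm can. A call is refused whole if a number of a shift passes 0.0417 or a number of a turn 0.125, either way. A call with a gripper value outside its range is refused whole. "hand" is the opening, from 0 (shut) to 1 (fully open), set as the call begins (left out, the last holds). The fingers move at their own pace and stop on an object; "grip_force" is the grip in N (left out, the last holds). Time passes only in rows, so rows that do not move let the fingers close, or fill a call up. It gives the time, the measured TCP pose, the force and the opening at its end, in the units of the state.
- arm.state(): the state, without advancing time (a new reading comes with each control period).
- arm.grab_frame(name): name is "side" or "top" or "wrist"; returns the picture (384x512x3 uint8, blue, green, red); there is no depth.
- arm.get_calibration(name): a dict with "fovy" (degrees; the focal length in pixels is half the picture's height over the tangent of half this angle, whatever the lens; pixels are square), "cx", "cy" (the principal point, pixels), "pose" (4x4, takes a point from camera to world coordinates); the wrist camera has in their place "T_tool_cam" (4x4, takes a point from camera to tool coordinates, whose origin is the TCP and whose axes are the flange's). Camera axes: x right, y up, looking along -z (the intrinsics and any distortion apply to the point x, -y, -z); pixel columns grow to the right and rows downward; lengths in m; the calibration is good to about 2 mm. The wrist camera is an equidistant fisheye: a pixel r from the principal point sees the ray r / f radians off the axis. A picture is of the moment at which its call begins: read the wrist's pose just before it. get_calibration takes no time and is no camera call.
- arm.sign_off(): hands the job in, once; it reports no verdict.
The state is a dict: "t": time; "q": joint angles; "joint_vel": joint speeds; "joint_torque": joint torques, N m; "position": TCP position; "tcp_rot": TCP orientation; "ft_force": force on the tool from outside, world axes, zero at the start; "ft_torque": the same for the moment, N m; "opening": finger opening in m.
Only numpy, scipy, OpenCV 4.12 (cv2) and the standard library are available. Lean on these libraries where they do the work, as an engineer would, in place of code of your own. Each camera call takes 0.05 s, during which the arm holds its last target.

## Working session

There is one attempt and no reset: what is moved stays moved. The work goes in short steps, Python scripts to look and compute and a tool call to move; the robot and the scene stay as the last step left them, time stands still between calls to the robot, and variables do not carry over. Pictures are saved under pics/ and viewed, and the job is handed in when it is done.

Besides the shell and the picture viewer there is one more tool, called after "Call:" in YAML: its name, and indented under it one key for each argument. play_rows: Moves the arm, as the interface text tells. Its arguments: {"type":"object","properties":{"plan":{"type":"string"},"hand":{"type":"number"},"grip_force":{"type":"number"}},"required":["plan"]}

```bash
mkdir -p pics; python3 - <<'E'
from bench import arm
import cv2
print(arm.state()['t'])
for n in ["side","top","wrist"]:
    cv2.imwrite(f"pics/{n}0.png",arm.grab_frame(n)); 
    c=arm.get_calibration(n); print(n,c)
s=arm.state();print(s)
E
```

```text
0.0
side {'fovy': 50.56498422153075, 'cx': 255.47797166490946, 'cy': 195.80611941904894, 'pose': array([[-8.72371702e-01,  1.77384582e-01, -4.55524230e-01,
         3.27593162e-04],
       [-4.88258072e-01, -3.61752115e-01,  7.94191074e-01,
         7.31972859e-01],
       [-2.39096016e-02,  9.15243201e-01,  4.02191762e-01,
         5.72399151e-01],
       [ 0.00000000e+00,  0.00000000e+00,  0.00000000e+00,
         1.00000000e+00]])}
top {'fovy': 48.279192663708464, 'cx': 258.4377733282095, 'cy': 192.68477306646244, 'pose': array([[-0.02024666,  0.99358743, -0.11123889,  0.40807831],
       [-0.99970118, -0.02164336, -0.01136257, -0.18843313],
       [-0.01369729,  0.1109756 ,  0.99372874,  1.41341925],
       [ 0.        ,  0.        ,  0.        ,  1.        ]])}
wrist {'fovy': 65.70646984690485, 'cx': 254.68979671124043, 'cy': 197.87278801219722, 'T_tool_cam': array([[ 7.19962942e-04,  9.61234257e-01,  2.75732089e-01,
         7.17545130e-02],
       [ 9.99998962e-01, -1.03620502e-03,  1.00123844e-03,
         1.27677207e-04],
       [ 1.24813966e-03,  2.75731082e-01, -9.61234005e-01,
        -1.45033089e-01],
       [ 0.00000000e+00,  0.00000000e+00,  0.00000000e+00,
         1.00000000e+00]])}
{'t': 0.15, 'q': array([-7.30458072e+01,  1.51573826e+01,  9.19621451e+01, -2.46008362e-04,
        7.29774682e+01, -2.11354737e+00]), 'joint_vel': array([-0.06640238, -0.17462939, -0.27057702,  0.08736836, -0.02603136,
       -0.01381447]), 'joint_torque': array([ 1.06033138e-03, -5.02846313e+01, -3.57468295e+01,  7.28640310e-02,
        2.50201486e-02, -9.56406529e-05]), 'position': array([ 0.22035915, -0.63744459,  0.23770661]), 'tcp_rot': array([-1.79903061e+02, -3.34225913e-03,  1.90678095e+01]), 'ft_force': array([0.20178085, 1.43855312, 0.15230682]), 'ft_torque': array([-0.02526923,  0.01340904, -0.01309726]), 'opening': 0.08820098321296449}
```

View pics/side0.png

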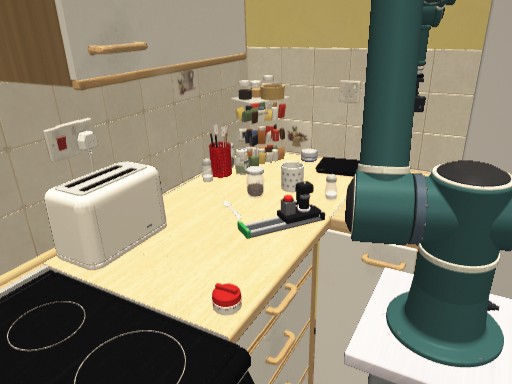

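View pics/top0.png

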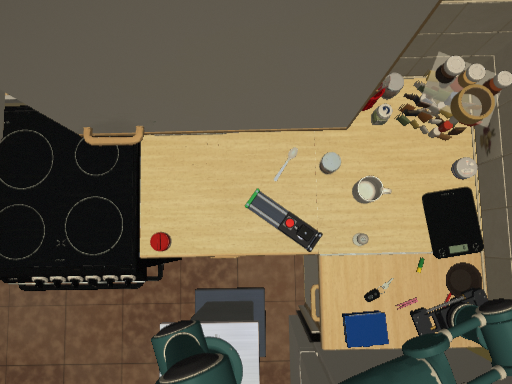

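View pics/wrist0.png

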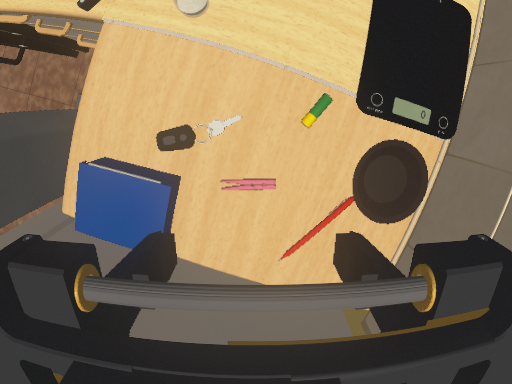

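The side view shows the green stop at (243,229), red button at (288,198) and camera plate at (304,190). In the top view the green stop is at (252,199), the button at (289,223) and the black end at (316,243). I'll zoom in.

```bash
cat > h.py <<'E'
import numpy as np, cv2
from bench import arm
def ray(n,u,v):
    c=arm.get_calibration(n); f=192/np.tan(np.radians(c['fovy']/2))
    d=np.array([(u-c['cx'])/f,-(v-c['cy'])/f,-1.]); P=c['pose']
    return P[:3,3],P[:3,:3]@d
def onz(n,u,v,z):
    o,d=ray(n,u,v); return o+d*(z-o[2])/d[2]
def proj(n,p):
    c=arm.get_calibration(n); f=192/np.tan(np.radians(c['fovy']/2)); P=c['pose']
    q=P[:3,:3].T@(np.array(p)-P[:3,3]); return c['cx']-f*q[0]/q[2], c['cy']+f*q[1]/q[2]
def tri(u1,u2):
    (a,d),(b,e)=ray("side",*u1),ray("top",*u2)
    A=np.c_[d,-e]; s=np.linalg.lstsq(A,b-a,rcond=None)[0]
    p,q=a+d*s[0],b+e*s[1]; return (p+q)/2,np.linalg.norm(p-q)
def blob(im,lo,hi,roi):
    x0,y0,x1,y1=roi; h=cv2.cvtColor(im[y0:y1,x0:x1],cv2.COLOR_BGR2HSV)
    m=cv2.inRange(h,lo,hi); 
    if lo[0]==0: m|=cv2.inRange(h,(172,lo[1],lo[2]),(180,255,255))
    M=cv2.moments(m,True); ys,xs=np.nonzero(m)
    return (M['m10']/M['m00']+x0,M['m01']/M['m00']+y0),M['m00'],(xs.min()+x0,ys.min()+y0,xs.max()+x0,ys.max()+y0)
E
python3 - <<'E'
from h import *
s=cv2.imread("pics/side0.png");t=cv2.imread("pics/top0.png")
cv2.imwrite("pics/z_side0.png",cv2.resize(s[160:260,220:350],None,fx=6,fy=6,interpolation=cv2.INTER_CUBIC)[:600,:800])
cv2.imwrite("pics/z_top0.png",cv2.resize(t[170:265,230:340],None,fx=6,fy=6,interpolation=cv2.INTER_CUBIC))
R=(0,130,80),(8,255,255)
print(blob(s,*R,(275,185,300,215)),blob(t,*R,(278,212,300,235)))
print(blob(s,(45,100,50),(80,255,255),(225,210,260,245)),blob(t,(45,100,50),(80,255,255),(235,180,270,215)))
E
```

```text
((287.8490566037736, 198.0), 53.0, (np.int64(284), np.int64(195), np.int64(292), np.int64(201))) ((289.34328358208955, 222.56716417910448), 67.0, (np.int64(285), np.int64(218), np.int64(293), np.int64(227)))
((243.74107142857142, 229.74107142857142), 112.0, (np.int64(238), np.int64(221), np.int64(250), np.int64(238))) ((252.2, 197.57142857142858), 70.0, (np.int64(245), np.int64(188), np.int64(259), np.int64(207)))
```

View pics/z_side0.png

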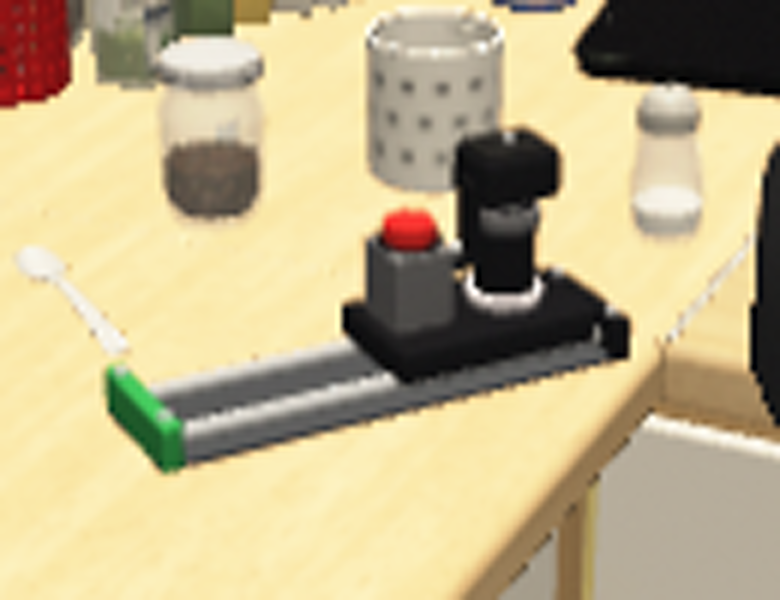

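View pics/z_top0.png

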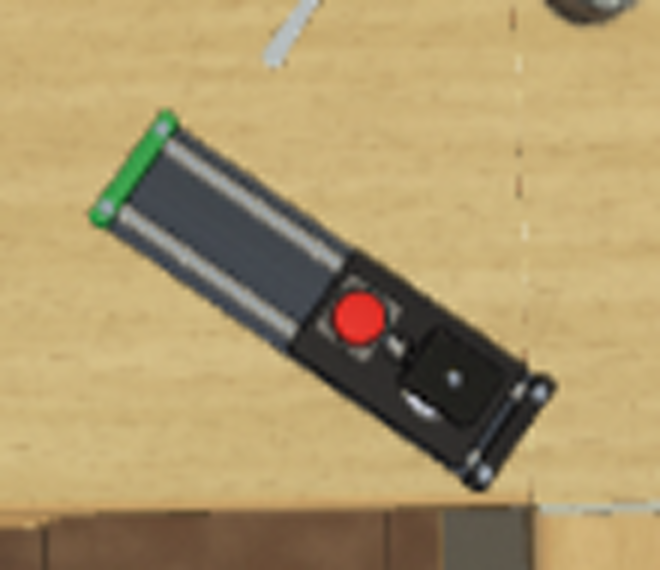

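```bash
python3 - <<'E'
from h import *
b=(289.1,222.4)
hd=(230+455/6-.4,170+378/6-.4); hs=(220+510/6-.4,160+134/6-.4)
print('btn',onz('top',*b,.088),tri((287.8,197.2),b))
print('head',onz('top',*hd,.122),tri(hs,hd))
g=onz('top',252.2-.0,197.6,.03); k=onz('top',230+508/6-.4,170+432/6-.4,.03)
print('g',g,'k',k,np.linalg.norm(g-k),np.degrees(np.arctan2(*(g-k)[1::-1])))
B=onz('top',*b,.088);H=onz('top',*hd,.122); d=(B-H)[:2];print(np.linalg.norm(d),np.degrees(np.arctan2(d[1],d[0])))
# rail edges from green corners at z~.03
for p in [(167,122),(103,212),(540,387),(480,478)]: print(onz('top',230+p[0]/6-.4,170+p[1]/6-.4,.03))
for n,p,z in [('jar',(331,162),.1),('mug',(369,189),.09),('salt',(361,239),.09),('timer',(160,241),.05)]: print(n,onz('top',*p,z))
E
```

```text
btn [ 0.46212568 -0.26602764  0.088     ] (array([ 0.46260542, -0.26613322,  0.08379704]), np.float64(0.0006776279266151533))
head [ 0.42920246 -0.31208416  0.122     ] (array([ 0.4295305 , -0.31199086,  0.12155308]), np.float64(0.0006966426689184723))
g [ 0.54733008 -0.15204512  0.03      ] k [ 0.401435   -0.34820915  0.03      ] 0.2444702388283784 53.36033387690978
0.056613966932428504 54.441157942716906
[ 0.57201179 -0.16953118  0.03      ]
[ 0.52383543 -0.13399338  0.03      ]
[ 0.42498625 -0.36611818  0.03      ]
[ 0.37739576 -0.33247309  0.03      ]
jar [ 0.64597503 -0.40045435  0.1       ]
mug [ 0.56025018 -0.51627906  0.09      ]
salt [ 0.40674031 -0.48435664  0.09      ]
timer [0.4132983  0.14253508 0.05      ]
```

Call:
play_rows:
  plan: "0.028 -0.022 0 0 0 -0.06; 0.030 -0.021 0 0 0 -0.06; 0.031 -0.019 0 0 0 -0.06; 0.032 -0.017 0 0 0 -0.06; 0.033 -0.015 0 0 0 -0.06; 0.034 -0.013 0 0 0 -0.06; 0.034 -0.011 0 0 0 -0.06; 0.035 -0.009 0 0 0 -0.06; 0.035 -0.007 0 0 0 -0.06; 0.03 -0.004 0 0 0 -0.06"
  hand: 1
  grip_force: 20

```text
t: 0.98
position: [0.4103, -0.3278, 0.2323]
tcp_rot: [-179.6, -0.1, 54.3]
ft_force: [-0.4, 0.7, -0.2]
opening: 0.0882
```

Call:
play_rows:
  plan: "0.012 0.003 0.01 0 0 0.006; 0.012 0.003 0.01 0 0 0.006; 0 0 0.01 0 0 0; 0 0 0 0 0 0; 0 0 0 0 0 0; 0 0 0 0 0 0; 0 0 0 0 0 0; 0 0 0 0 0 0; 0 0 0 0 0 0; 0 0 0 0 0 0"

```text
t: 1.82
position: [0.43, -0.3076, 0.2018]
tcp_rot: [-179.6, -0.1, 54.1]
ft_force: [0.6, -0.1, 1.2]
opening: 0.0882
```

```bash
cat >> h.py <<'E'
from scipy.spatial.transform import Rotation as Ro
def wray(s,u,v):
    c=arm.get_calibration("wrist"); f=192/np.tan(np.radians(c['fovy']/2)); T=c['T_tool_cam']
    x,y=u-c['cx'],v-c['cy']; r=np.hypot(x,y); th=r/f
    d=np.array([np.sin(th)*x/r,-np.sin(th)*y/r,-np.cos(th)])
    R=Ro.from_euler('xyz',s['tcp_rot'],degrees=True).as_matrix()
    return s['position']+R@T[:3,3], R@T[:3,:3]@d
def wonz(s,u,v,z):
    o,d=wray(s,u,v); return o+d*(z-o[2])/d[2]
def shot(tag):
    s=arm.state(); im=arm.grab_frame("wrist"); cv2.imwrite(f"pics/{tag}.png",im)
    import pickle; pickle.dump(s,open(f"pics/{tag}.pkl","wb")); print(s['t'],s['position'],s['tcp_rot'],s['q'],s['ft_force'],s['opening']); return s,im
E
python3 -c "
from h import *
shot('w1')"
```

```text
1.8167 [ 0.42996661 -0.30758757  0.20175796] [-1.79619693e+02 -1.02849401e-01  5.40753118e+01] [-3.83345538e+01  1.04462711e+00  1.11864099e+02  9.39306131e-02
  6.74755971e+01 -2.44648056e+00] [ 0.5883825  -0.06308491  1.23595502] 0.08822163899011345
```

View pics/w1.png

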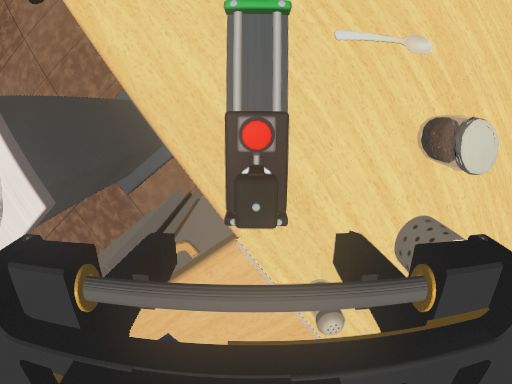

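The wrist view shows the rail vertical and aligned with the tool: screw at (256,207), button at (257,135), green stop at (258,5).

```bash
python3 - <<'E'
from h import *
import pickle
s=pickle.load(open('pics/w1.pkl','rb')); im=cv2.imread('pics/w1.png')
b=blob(im,(0,130,80),(8,255,255),(230,110,285,160));print(b)
B=wonz(s,*b[0],.087);H=wonz(s,256,207.3,.122);print(B,H,B-H,np.degrees(np.arctan2(*(B-H)[1::-1])))
G=wonz(s,258,5.5,.03);print('g',G)
for a in [(226,8),(290,8),(226,222),(287,222),(234,110),(234,15),(281,110),(281,15)]: print(a,wonz(s,*a,.03))
R=Ro.from_euler('xyz',s['tcp_rot'],degrees=True).as_matrix()
print('tool delta',R.T@(H-s['position']))
E
```

```text
((256.302649930265, 134.58437935843793), 717.0, (np.int64(242), np.int64(120), np.int64(271), np.int64(149)))
[ 0.46279802 -0.26392429  0.087     ] [ 0.43046407 -0.30846018  0.122     ] [ 0.03233395  0.04453589 -0.035     ] 54.01960282236453
g [ 0.54601152 -0.15177423  0.03      ]
(226, 8) [ 0.51698004 -0.13361264  0.03      ]
(290, 8) [ 0.57244425 -0.17355786  0.03      ]
(226, 222) [ 0.37493336 -0.32637534  0.03      ]
(287, 222) [ 0.43142408 -0.3670255   0.03      ]
(234, 110) [ 0.45698277 -0.23165953  0.03      ]
(234, 15) [ 0.51882594 -0.14583664  0.03      ]
(281, 110) [ 0.49712158 -0.26059175  0.03      ]
(281, 15) [ 0.55931704 -0.17504413  0.03      ]
tool delta [-0.00055793  0.00144419  0.07974926]
```

Call:
play_rows:
  plan: "0 0.001 0.02 0 0 0; 0 0 0.02 0 0 0; 0 0 0.02 0 0 0; 0 0 0.02 0 0 0; 0 0 0.02 0 0 0; 0 0 0.01 0 0 0; 0 0 0.004 0 0 0; 0 0 0 0 0 0; 0 0 0 0 0 0; 0 0 0 0 0 0"

```text
t: 2.7
position: [0.434, -0.3126, 0.0897]
tcp_rot: [179.7, -0.1, 53.9]
ft_force: [0.5, -0.0, -0.3]
opening: 0.0883
```

Call:
play_rows:
  plan: "0 -0.004 0.004 0 0 0; 0 0 0 0 0 0; 0 0 0 0 0 0; 0 0 0 0 0 0; 0 0 0 0 0 0; 0 0 0 0 0 0; 0 0 0 0 0 0; 0 0 0 0 0 0; 0 0 0 0 0 0; 0 0 0 0 0 0"
  hand: 0
  grip_force: 20

```text
t: 3.53
position: [0.4292, -0.3092, 0.0896]
tcp_rot: [179.8, -0.0, 53.9]
ft_force: [0.7, -1.4, -1.5]
opening: 0.0355
```

Call:
play_rows:
  plan: "0.008 0 0 0 0 0; 0.01 0 0 0 0 0; 0.01 0 0 0 0 0; 0.01 0 0 0 0 0; 0.01 0 0 0 0 0; 0.01 0 0 0 0 0; 0.01 0 0 0 0 0; 0.01 0 0 0 0 0; 0 0 0 0 0 0; 0 0 0 0 0 0"

```text
t: 4.37
position: [0.4805, -0.2393, 0.0896]
tcp_rot: [179.8, 0.1, 54.1]
ft_force: [-1.6, -1.3, 1.1]
opening: 0.0359
```

Call:
play_rows:
  plan: "0.006 0 0 0 0 0; 0.006 0 0 0 0 0; 0.006 0 0 0 0 0; 0.006 0 0 0 0 0; 0.004 0 0 0 0 0; 0.004 0 0 0 0 0; 0.004 0 0 0 0 0; 0.004 0 0 0 0 0; 0.004 0 0 0 0 0; 0.004 0 0 0 0 0"

```text
t: 5.2
position: [0.4979, -0.2156, 0.0895]
tcp_rot: [180.0, 2.4, 54.5]
ft_force: [-10.3, -13.6, 3.3]
opening: 0.0356
```

```bash
python3 - <<'E'
from h import *
s=arm.state();print(s['position'],s['ft_force'])
im=arm.grab_frame("side");cv2.imwrite("pics/side1.png",im);cv2.imwrite("pics/z_side1.png",cv2.resize(im[140:250,220:350],None,fx=5,fy=5,interpolation=cv2.INTER_CUBIC))
E
```

```text
[ 0.49793722 -0.21557     0.08950853] [-10.27262075 -13.55136842   3.30484413]
```

View pics/z_side1.png

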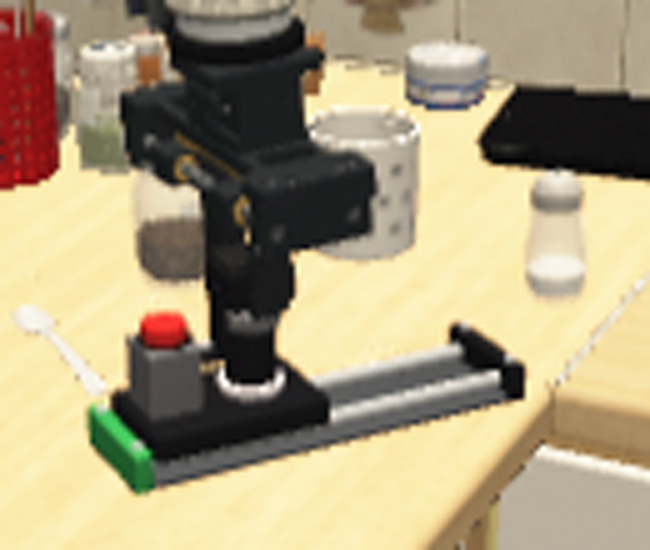

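Call:
play_rows:
  plan: "0 0 0 0 0 0; 0 0 0 0 0 0; 0 0 0 0 0 0; 0 0 0 0 0 0; 0 0 0 0 0 0; 0 0 -0.01 0 0.01 0; 0 0 -0.02 0 0.01 0; 0 0 -0.02 0 0.01 0; 0 0 -0.02 0 0.01 0; 0 0 -0.02 0 0 0"
  hand: 1

```text
t: 6.08
position: [0.4964, -0.209, 0.1783]
tcp_rot: [-179.3, -0.2, 54.7]
ft_force: [0.5, -0.3, 0.3]
opening: 0.0882
```

Call:
play_rows:
  plan: "0 0 0 0 0 0; 0 0 0 0 0 0; 0 0 0 0 0 0; 0 0 0 0 0 0; 0 0 0 0 0 0; 0 0 0 0 0 0; 0 0 0 0 0 0; 0 0 0 0 0 0; 0 0 0 0 0 0; 0 0 0 0 0 0"

```text
t: 6.92
position: [0.4969, -0.208, 0.1785]
tcp_rot: [-179.3, -0.3, 54.7]
ft_force: [0.6, 0.5, -0.4]
opening: 0.0881
```

```bash
python3 -c "
from h import *
s,im=shot('w2')
b=blob(im,(0,130,80),(8,255,255),(200,90,310,200));print(b,wonz(s,*b[0],.087))
R=Ro.from_euler('xyz',s['tcp_rot'],degrees=True).as_matrix()
print(R.T@(wonz(s,*b[0],.087)-s['position']))
"
```

```text
6.9167 [ 0.49690727 -0.20803704  0.17846324] [-179.32236026   -0.30957276   54.7353852 ] [-25.6313014    3.45004357 111.95397788   0.46106044  65.21298103
   9.43593009] [ 0.60206771  0.46891939 -0.44061728] 0.0881146306840853
((263.5580046403712, 143.74593967517401), 862.0, (np.int64(248), np.int64(128), np.int64(280), np.int64(160))) [ 0.5304351  -0.17160416  0.087     ]
[0.04860975 0.00742503 0.09164582]
```

View pics/w2.png

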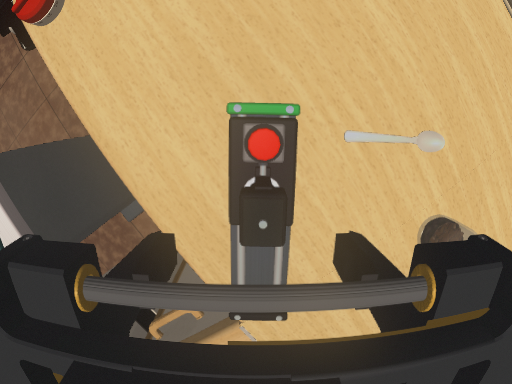

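Call:
play_rows:
  plan: "0.012 0.002 0 -0.006 0 0.006; 0.012 0.002 0 -0.006 0 0.006; 0.012 0.002 0 0 0 0; 0.012 0.002 0 0 0 0; 0 0 0.02 0 0 0; 0 0 0.02 0 0 0; 0 0 0.02 0 0 0; 0 0 0 0 0 0; 0 0 0 0 0 0; 0 0 0 0 0 0"
  hand: 0

```text
t: 7.8
position: [0.5382, -0.1703, 0.1194]
tcp_rot: [179.7, -0.4, 54.1]
ft_force: [-0.5, 0.1, 0.5]
opening: 0.0237
```

```bash
python3 -c "
from h import *
s,im=shot('w3')
R=Ro.from_euler('xyz',s['tcp_rot'],degrees=True).as_matrix()
print(R.T@(np.array([.5304,-.1716,.088])-s['position']))
"
```

```text
7.8 [ 0.53821926 -0.17030864  0.11942353] [179.73044179  -0.39488733  54.14915218] [-20.27279163   9.00718387 112.58418557   0.36299897  58.04343867
  15.38783947] [-0.50799122  0.05534117  0.53602354] 0.023692128886990522
[-0.00584271 -0.00572913  0.0313574 ]
```

View pics/w3.png

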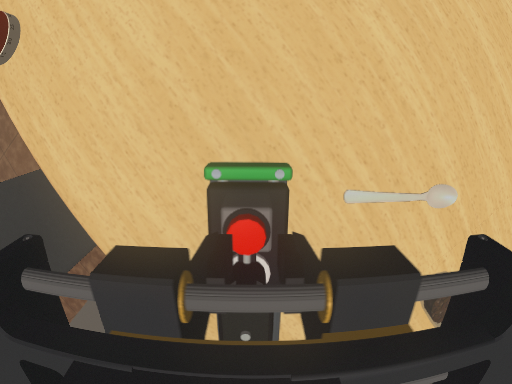

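Call:
play_rows:
  plan: "-0.003 -0.003 0 0 0 0; -0.003 -0.003 0 0 0 0; 0 0 0.005 0 0 0; 0 0 0.005 0 0 0; 0 0 0.005 0 0 0; 0 0 0.005 0 0 0; 0 0 0.004 0 0 0; 0 0 0 0 0 0; 0 0 0 0 0 0; 0 0 0 0 0 0"

```text
t: 8.68
position: [0.532, -0.1734, 0.0978]
tcp_rot: [179.3, -0.5, 54.1]
ft_force: [0.3, 0.4, 0.4]
opening: 0.0006
```

```bash
python3 -c "
from h import *
s,im=shot('w4')
R=Ro.from_euler('xyz',s['tcp_rot'],degrees=True).as_matrix()
print(R.T@(np.array([.5304,-.1716,.088])-s['position']))
im=arm.grab_frame('side');cv2.imwrite('pics/z_side2.png',cv2.resize(im[140:250,200:330],None,fx=5,fy=5,interpolation=cv2.INTER_CUBIC))
"
```

```text
8.6833 [ 0.53204237 -0.17339493  0.09779482] [179.27586624  -0.51683853  54.08787331] [-20.79006534   9.65604542 114.43481432   0.37808149  55.07582583
  14.91113266] [0.26477825 0.39183972 0.35702593] 0.0005536132572032802
[ 0.00040205 -0.00250664  0.00976794]
```

View pics/z_side2.png

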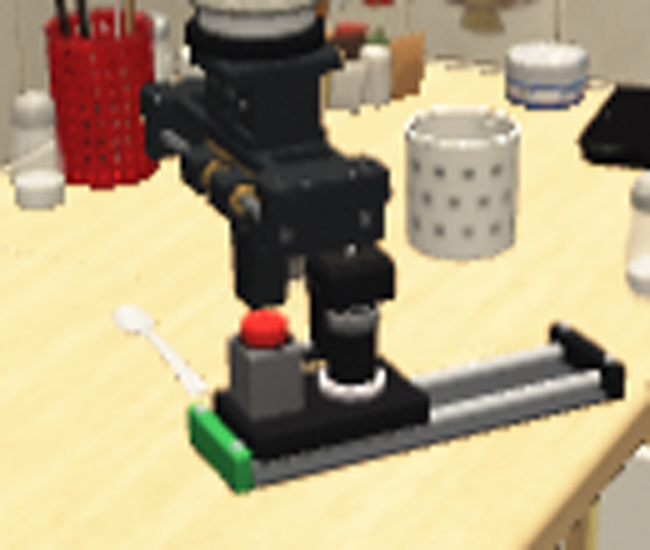

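Call:
play_rows:
  plan: "0 -0.0025 0.004 0 0 0; 0 0 0.004 0 0 0; 0 0 0.004 0 0 0; 0 0 0.004 0 0 0; 0 0 0.004 0 0 0; 0 0 0.004 0 0 0; 0 0 0.004 0 0 0; 0 0 0.004 0 0 0; 0 0 0.004 0 0 0; 0 0 0.004 0 0 0"

```text
t: 9.62
position: [0.5322, -0.172, 0.0801]
tcp_rot: [179.4, -0.5, 54.2]
ft_force: [-12.7, 4.5, 29.0]
opening: 0.0004
```

Call:
play_rows:
  plan: "0 0 0 0 0 0; 0 0 -0.01 0 0 0; 0 0 -0.02 0 0 0; 0 0 -0.02 0 0 0; 0 0 -0.02 0 0 0; 0 0 -0.02 0 0 0; 0 0 -0.01 0 0 0; 0 0 0 0 0 0; -0.02 0 0 0 0 0; -0.02 0 0 0 0 0"

```text
t: 10.45
position: [0.5084, -0.2026, 0.1846]
tcp_rot: [179.4, -0.6, 54.4]
ft_force: [-0.7, -0.5, 0.7]
opening: 0.0004
```

Call:
play_rows:
  plan: "-0.02 0 0 0 0 0; 0 0 0 0 0 0; 0 0 0 0 0 0; 0 0 0 0 0 0; 0 0 0 0 0 0; 0 0 0 0 0 0; 0 0 0 0 0 0; 0 0 0 0 0 0; 0 0 0 0 0 0; 0 0 0 0 0 0"
  hand: 1

```text
t: 11.28
position: [0.4945, -0.2171, 0.178]
tcp_rot: [179.9, -0.5, 54.4]
ft_force: [0.2, -0.4, 0.7]
opening: 0.0649
```

```bash
python3 -c "
from h import *
s,im=shot('w5')
b=blob(im,(0,130,80),(8,255,255),(200,90,310,200));print(b,wonz(s,*b[0],.080))
im=arm.grab_frame('side');cv2.imwrite('pics/z_side3.png',cv2.resize(im[140:250,200:330],None,fx=5,fy=5,interpolation=cv2.INTER_CUBIC))
"
```

```text
11.2833 [ 0.49452823 -0.21705299  0.17804883] [179.86203547  -0.54453533  54.40211478] [-26.66552115   3.07461182 112.3959289    0.5731659   64.30973092
   8.68553752] [ 0.21885313 -0.41144126  0.66171029] 0.06493980372917342
((257.4145141451414, 132.3960639606396), 813.0, (np.int64(242), np.int64(117), np.int64(273), np.int64(148))) [ 0.53068542 -0.17134403  0.08      ]
```

View pics/z_side3.png

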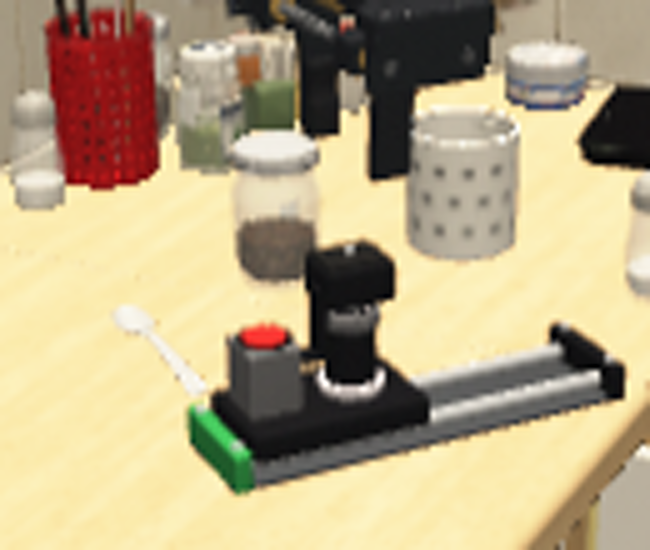

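View pics/w5.png

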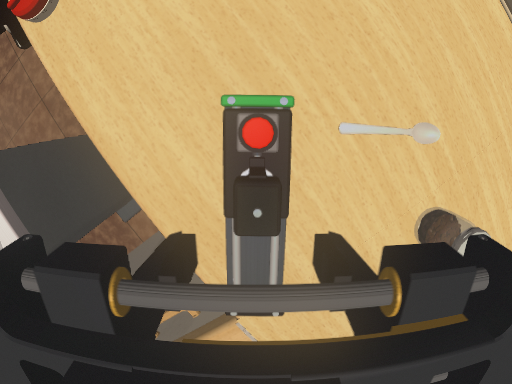

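Call:
play_rows:
  plan: "0.003 0.002 0 0 -0.009 0; 0 0 0.02 0 0 0; 0 0 0.02 0 0 0; 0 0 0.02 0 0 0; 0 0 0.02 0 0 0; 0 0 0.008 0 0 0; 0 0 0 0 0 0; 0 0 0 0 0 0; 0 0 0 0 0 0; 0 0 0 0 0 0"

```text
t: 12.22
position: [0.5039, -0.2173, 0.0922]
tcp_rot: [179.3, 0.0, 54.4]
ft_force: [0.3, 0.9, -0.0]
opening: 0.0882
```

Call:
play_rows:
  plan: "-0.001 -0.004 0.005 0.01 0 0; -0.001 -0.002 0.005 0 0 0; 0 0 0 0 0 0; 0 0 0 0 0 0; 0 0 0 0 0 0; 0 0 0 0 0 0; 0 0 0 0 0 0; 0 0 0 0 0 0; 0 0 0 0 0 0; 0 0 0 0 0 0"

```text
t: 13.05
position: [0.5001, -0.2168, 0.0855]
tcp_rot: [179.5, -0.1, 54.4]
ft_force: [0.3, 0.1, 0.6]
opening: 0.0881
```

Call:
play_rows:
  plan: "0 0 0 0 0 0; 0 0 0 0 0 0; 0 0 0 0 0 0; 0 0 0 0 0 0; 0 0 0 0 0 0; 0 0 0 0 0 0; 0 0 0 0 0 0; 0 0 0 0 0 0; 0 0 0 0 0 0; 0 0 0 0 0 0"
  hand: 0
  grip_force: 35

```text
t: 13.88
position: [0.4981, -0.2154, 0.0853]
tcp_rot: [179.8, -0.0, 54.3]
ft_force: [0.4, 0.4, -1.7]
opening: 0.0355
```

Call:
play_rows:
  plan: "0 0 -0.005 0 0 0; 0 0 -0.006 0 0 0; 0 0 -0.006 0 0 0; 0 0 -0.006 0 0 0; 0 0 -0.006 0 0 0; 0 0 -0.006 0 0 0; 0 0 -0.006 0 0 0; 0 0 -0.006 0 0 0; 0 0 -0.003 0 0 0; 0 0 0 0 0 0"

```text
t: 14.72
position: [0.498, -0.2153, 0.1392]
tcp_rot: [179.7, -0.1, 54.3]
ft_force: [1.2, -0.9, -4.4]
opening: 0.0358
```

Risen 54 mm at 4.4 N, and past the first stop. I'll keep going.

Call:
play_rows:
  plan: "0.001 0 -0.005 0 0 0; 0 0 -0.005 0 0 0; 0 0 -0.005 0 0 0; 0 0 -0.005 0 0 0; 0 0 -0.004 0 0 0; 0 0 -0.004 0 0 0; 0 0 -0.004 0 0 0; 0 0 -0.004 0 0 0; 0 0 -0.003 0 0 0; 0 0 -0.002 0 0 0"

```text
t: 15.55
position: [0.498, -0.2152, 0.1832]
tcp_rot: [179.7, 0.0, 54.3]
ft_force: [1.6, -1.1, -4.8]
opening: 0.0355
```

Call:
play_rows:
  plan: "0 0 -0.002 0 0 0; 0 0 -0.002 0 0 0; 0 0 -0.003 0 0 0; 0 0 -0.003 0 0 0; 0 0 -0.003 0 0 0; 0 0 -0.003 0 0 0; 0 0 -0.003 0 0 0; 0 0 -0.003 0 0 0; 0 0 -0.003 0 0 0; 0 0 -0.003 0 0 0"

```text
t: 16.38
position: [0.4974, -0.215, 0.1857]
tcp_rot: [180.0, 0.1, 54.3]
ft_force: [7.5, -5.8, -19.6]
opening: 0.0359
```

```bash
python3 -c "
from h import *
s,im=shot('w6')
b=blob(im,(0,130,80),(8,255,255),(200,60,310,230));print(b,wonz(s,*b[0],.080))
im=arm.grab_frame('side');cv2.imwrite('pics/z_side4.png',cv2.resize(im[110:250,200:330],None,fx=4,fy=4,interpolation=cv2.INTER_CUBIC))
cv2.imwrite('pics/top4.png',arm.grab_frame('top'))
s=arm.state();print(s['position'],s['ft_force'])
"
```

```text
16.3833 [ 0.49741126 -0.21501089  0.18569894] [1.79969619e+02 5.58449309e-02 5.42595325e+01] [-2.59727243e+01  3.02883457e+00  1.11586868e+02 -6.62172282e-02
  6.53638452e+01  9.79532056e+00] [  7.53938689  -5.83346397 -19.64211593] 0.03593261667556651
((256.0377604166667, 134.62239583333331), 768.0, (np.int64(241), np.int64(119), np.int64(271), np.int64(150))) [ 0.5307063  -0.17134777  0.08      ]
[ 0.49740817 -0.21499434  0.18568549] [  7.73244686  -4.69455891 -20.44634908]
```

View pics/z_side4.png

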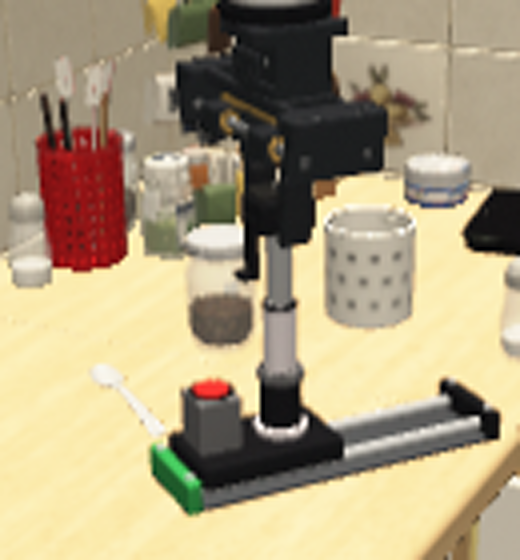

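View pics/w6.png

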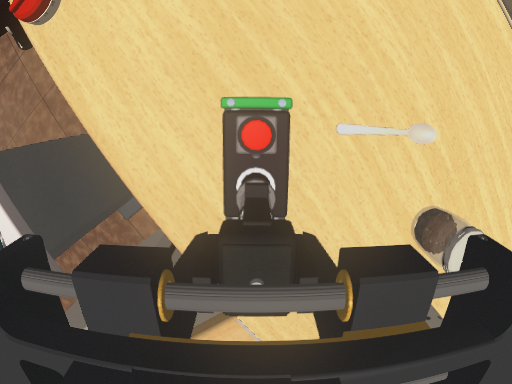

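View pics/top4.png

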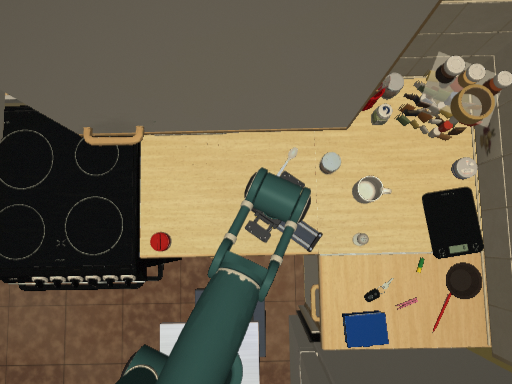

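Call:
play_rows:
  plan: "0 0 -0.002 0 0 0; 0 0 -0.002 0 0 0; 0 0 -0.002 0 0 0; 0 0 -0.002 0 0 0; 0 0 -0.002 0 0 0; 0 0 -0.002 0 0 0; 0 0 -0.002 0 0 0; 0 0 -0.002 0 0 0; 0 0 -0.002 0 0 0; 0 0 -0.002 0 0 0"
  grip_force: 45

```text
t: 17.37
position: [0.4977, -0.2151, 0.1856]
tcp_rot: [-179.8, 0.1, 54.3]
ft_force: [5.3, -3.6, -14.8]
opening: 0.0359
```

Stable: held at the stop with a 15 N pull and no slip. Handing in.

```bash
python3 -c "
from h import *
print(arm.sign_off()); s=arm.state(); print(s['t'],s['position'],s['ft_force'],s['opening'])"
```

```text
the job is handed in; nothing more can be done
None
the job is handed in; nothing more can be done
```

The job is done and handed in at about 17.4 s of the 56 s, with the arm still holding the pole up at its second stop.

- **Carriage:** I slid it about 116 mm by the camera plate until it stopped against the green end stop at about 17 N. The side and wrist views show it touching the stop. The button measured at the same place after the lift, so the carriage had not moved.
- **Button:** I pressed it straight down with closed fingers to z = 0.080 (8 mm in). It stopped hard at 29 N and stayed in.
- **Pole:** I re-gripped the plate and lifted it 100.4 mm, from z = 0.0853 to 0.1857, past the first stop until it stopped at the second. The side view shows both tubes out. It was handed in with a 45 N grip and about 15 N of upward pull. The reading was steady, with no slip.
- **Mug, jar, salt shaker and timer:** in the final top view they stand at the same spots as at the start.

No check failed. The only disagreement was between two measurements of the plate's starting position, which differed by about 3.5 mm between the top and wrist cameras. I used the wrist value, and both grips then closed on the plate at its known width of 36 mm.

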